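# Fit out the pull-out pantry shelf with pegged dividers

### The job

Draw the pull-out shelf right out from under its clear canopy, seat every loose L-shaped divider flat and square in the recess of its own colour with its upright against the coloured fin, and let one sprung wooden peg close on the front edges of each upright and its fin so that they are clamped together. With all the dividers pegged, push the shelf fully home under the canopy and let go; the dividers and pegs must ride in with it, and the other pantry things must be left where they are.

Things in the scene. Friction and masses are not known exactly. Their poses are not given: they have to be found in the camera images.
- rack: fixed rack: white cheeks 146 mm either side of the middle and a clear canopy (underside 132 mm above the table), all from x = -20 to +75 mm; origin on the table under the middle of the recess row as it stands when the shelf is home; +x is the way the shelf slides home (away from the robot), z up
- shelf (a joint): white pull-out shelf, 262 mm wide (y), 100 mm deep, deck top 18 mm above the table: 0 = fully home, 0.13 m = drawn right out along the rack's -x (stop). Friction about 2 N. It carries three recesses side by side with coloured floors, each with an upright coloured fin along its +y side
- shelf_knob (a point): grip point of the shelf's black handle post, 14 mm wide (y), 12 mm thick (x), its top 60 mm above the table, standing 35 mm in front of the shelf deck; the point is 18 mm below the top
- red_seat (a point): floor centre of the red recess, where the origin of the red divider belongs, axes as the rack's. Recess 74 (x) x 53 (y) mm, 1 to 2 mm clear round the divider's foot; lips 5 mm high, 4 mm thick at front, rear and -y side, the fin at the +y side
- red_fin: upright red fin, 72 (x) x 4 (y) x 45 mm; origin at its foot's centre on the deck, axes as the rack's. A seated divider's upright stands at its -y face, front edges both at x -36 mm, joint thickness 9 to 10 mm, middle at y -2.5. A peg clips on from the front (robot) side: level, length along x, jaws to +x, pivot at x -76 mm, underside 8 to 20 mm above the deck to clear the lips
- red_divider: loose wooden L-shaped divider with red top rail (may be absent): foot 70 (x) x 50 (y) x 6 mm, upright 5 mm thick along x at its +y edge, 62 mm high in all, topped by a rail 12 mm thick, 12 mm high, 70 mm long, its middle at y +19, z +56. Origin: centre of the foot's underside, z up. Seated, its axes are as the rack's, upright's outer face against the fin; 70 g
- yellow_seat (a point): floor centre of the yellow recess, where the origin of the yellow divider belongs, axes as the rack's. Recess 74 (x) x 53 (y) mm, 1 to 2 mm clear round the divider's foot; lips 5 mm high, 4 mm thick at front, rear and -y side, the fin at the +y side
- yellow_fin: upright yellow fin, 72 (x) x 4 (y) x 45 mm; origin at its foot's centre on the deck, axes as the rack's. A seated divider's upright stands at its -y face, front edges both at x -36 mm, joint thickness 9 to 10 mm, middle at y -2.5. A peg clips on from the front (robot) side: level, length along x, jaws to +x, pivot at x -76 mm, underside 8 to 20 mm above the deck to clear the lips
- yellow_divider: loose wooden L-shaped divider with yellow top rail (may be absent): foot 70 (x) x 50 (y) x 6 mm, upright 5 mm thick along x at its +y edge, 62 mm high in all, topped by a rail 12 mm thick, 12 mm high, 70 mm long, its middle at y +19, z +56. Origin: centre of the foot's underside, z up. Seated, its axes are as the rack's, upright's outer face against the fin; 70 g
- blue_seat (a point): floor centre of the blue recess, where the origin of the blue divider belongs, axes as the rack's. Recess 74 (x) x 53 (y) mm, 1 to 2 mm clear round the divider's foot; lips 5 mm high, 4 mm thick at front, rear and -y side, the fin at the +y side
- blue_fin: upright blue fin, 72 (x) x 4 (y) x 45 mm; origin at its foot's centre on the deck, axes as the rack's. A seated divider's upright stands at its -y face, front edges both at x -36 mm, joint thickness 9 to 10 mm, middle at y -2.5. A peg clips on from the front (robot) side: level, length along x, jaws to +x, pivot at x -76 mm, underside 8 to 20 mm above the deck to clear the lips
- blue_divider: loose wooden L-shaped divider with blue top rail (may be absent): foot 70 (x) x 50 (y) x 6 mm, upright 5 mm thick along x at its +y edge, 62 mm high in all, topped by a rail 12 mm thick, 12 mm high, 70 mm long, its middle at y +19, z +56. Origin: centre of the foot's underside, z up. Seated, its axes are as the rack's, upright's outer face against the fin; 70 g
- peg_a: one of three large sprung wooden pegs, lying on its side, 18 mm high, 102 mm long: its -y half. Origin on the pivot axis at the underside; jaws to +x (pads +42 to +52 mm, hollow 8 mm wide behind), handles to -x (ends at -50 mm), 37 mm over their ends when shut, diverging 0.22 rad each; squeezed they lie parallel, 17 mm over all, 12 N at 32 mm behind the pivot; 50 g
- peg_a_jaw (a joint): opening angle of the peg's +y half about the pivot's z: 0 = shut, 0.44 rad = wide open (handles parallel, 18 mm or more between the pads), about 0.2 when clipped on a fin and upright. The peg's middle line is the body's x axis turned by half this angle about its z
- peg_b: one of three large sprung wooden pegs, lying on its side, 18 mm high, 102 mm long: its -y half. Origin on the pivot axis at the underside; jaws to +x (pads +42 to +52 mm, hollow 8 mm wide behind), handles to -x (ends at -50 mm), 37 mm over their ends when shut, diverging 0.22 rad each; squeezed they lie parallel, 17 mm over all, 12 N at 32 mm behind the pivot; 50 g
- peg_b_jaw (a joint): opening angle of the peg's +y half about the pivot's z: 0 = shut, 0.44 rad = wide open (handles parallel, 18 mm or more between the pads), about 0.2 when clipped on a fin and upright. The peg's middle line is the body's x axis turned by half this angle about its z
- peg_c: one of three large sprung wooden pegs, lying on its side, 18 mm high, 102 mm long: its -y half. Origin on the pivot axis at the underside; jaws to +x (pads +42 to +52 mm, hollow 8 mm wide behind), handles to -x (ends at -50 mm), 37 mm over their ends when shut, diverging 0.22 rad each; squeezed they lie parallel, 17 mm over all, 12 N at 32 mm behind the pivot; 50 g
- peg_c_jaw (a joint): opening angle of the peg's +y half about the pivot's z: 0 = shut, 0.44 rad = wide open (handles parallel, 18 mm or more between the pads), about 0.2 when clipped on a fin and upright. The peg's middle line is the body's x axis turned by half this angle about its z
- honey_jar: honey jar with closed wooden lid, 70 mm across, 101 mm high; not to be disturbed; origin at its underside
- moka_pot: aluminium moka pot, 92 mm across, 160 mm high; not to be disturbed; origin at its underside
- muffin_cup: orange silicone muffin cup, 70 mm across, 34 mm high; not to be disturbed; origin at its underside
- bamboo_spoon: bamboo spoon, 200 mm long; not to be disturbed; origin at its underside
There are look-alikes about, which are no part of the job. Leave any green look-alike of the yellow_divider alone. What is shaped like the blue_divider but pink is not meant.

How it is judged:
On the way, in this order (a step that is already met when the one before it is completed fails the run):
1. the shelf is drawn right out (within 15 mm of its stop) (value of joint shelf above 0.115 m), for 0.2 s.
2. with the shelf out, every divider present is seated in the recess of its own colour and pegged to its fin (value of joint shelf above 0.09 m and distance between red_divider and red_seat below 0.006 m and angle between the x axis of red_divider and the x axis of red_seat, either way round below 0.06 rad and angle between each of red_divider, yellow_divider, blue_divider's own z axis and vertical below 0.045 rad and y of red_fin in the frame of red_divider above 0.02 m and ((value of joint peg_a_jaw between 0.15 and 0.24 rad and contact force between peg_a and red_divider above 1 N and x of peg_a in the frame of red_divider between -0.1 and -0.05 m and y of peg_a in the frame of red_divider between 0.003 and 0.047 m and z of peg_a in the frame of red_divider below 0.045 m) or (value of joint peg_b_jaw between 0.15 and 0.24 rad and contact force between peg_b and red_divider above 1 N and x of peg_b in the frame of red_divider between -0.1 and -0.05 m and y of peg_b in the frame of red_divider between 0.003 and 0.047 m and z of peg_b in the frame of red_divider below 0.045 m) or (value of joint peg_c_jaw between 0.15 and 0.24 rad and contact force between peg_c and red_divider above 1 N and x of peg_c in the frame of red_divider between -0.1 and -0.05 m and y of peg_c in the frame of red_divider between 0.003 and 0.047 m and z of peg_c in the frame of red_divider below 0.045 m)) and distance between yellow_divider and yellow_seat below 0.006 m and angle between the x axis of yellow_divider and the x axis of yellow_seat, either way round below 0.06 rad and y of yellow_fin in the frame of yellow_divider above 0.02 m and ((value of joint peg_a_jaw between 0.15 and 0.24 rad and contact force between peg_a and yellow_divider above 1 N and x of peg_a in the frame of yellow_divider between -0.1 and -0.05 m and y of peg_a in the frame of yellow_divider between 0.003 and 0.047 m and z of peg_a in the frame of yellow_divider below 0.045 m) or (value of joint peg_b_jaw between 0.15 and 0.24 rad and contact force between peg_b and yellow_divider above 1 N and x of peg_b in the frame of yellow_divider between -0.1 and -0.05 m and y of peg_b in the frame of yellow_divider between 0.003 and 0.047 m and z of peg_b in the frame of yellow_divider below 0.045 m) or (value of joint peg_c_jaw between 0.15 and 0.24 rad and contact force between peg_c and yellow_divider above 1 N and x of peg_c in the frame of yellow_divider between -0.1 and -0.05 m and y of peg_c in the frame of yellow_divider between 0.003 and 0.047 m and z of peg_c in the frame of yellow_divider below 0.045 m)) and distance between blue_divider and blue_seat below 0.006 m and angle between the x axis of blue_divider and the x axis of blue_seat, either way round below 0.06 rad and y of blue_fin in the frame of blue_divider above 0.02 m and ((value of joint peg_a_jaw between 0.15 and 0.24 rad and contact force between peg_a and blue_divider above 1 N and x of peg_a in the frame of blue_divider between -0.1 and -0.05 m and y of peg_a in the frame of blue_divider between 0.003 and 0.047 m and z of peg_a in the frame of blue_divider below 0.045 m) or (value of joint peg_b_jaw between 0.15 and 0.24 rad and contact force between peg_b and blue_divider above 1 N and x of peg_b in the frame of blue_divider between -0.1 and -0.05 m and y of peg_b in the frame of blue_divider between 0.003 and 0.047 m and z of peg_b in the frame of blue_divider below 0.045 m) or (value of joint peg_c_jaw between 0.15 and 0.24 rad and contact force between peg_c and blue_divider above 1 N and x of peg_c in the frame of blue_divider between -0.1 and -0.05 m and y of peg_c in the frame of blue_divider between 0.003 and 0.047 m and z of peg_c in the frame of blue_divider below 0.045 m))), for 0.2 s.
At the end, for the whole second after the job is handed in: Shelf home within 5 mm; every divider present in its own recess (origin within 6 mm, square within 0.06 rad, tilt under 0.045 rad, upright at the fin), with a peg from the front pressing over 1 N on it, its jaw held at 0.15 to 0.24 rad as by upright and fin together; all at rest (value of joint shelf below 0.005 m and distance between red_divider and red_seat below 0.006 m and angle between the x axis of red_divider and the x axis of red_seat, either way round below 0.06 rad and angle between each of red_divider, yellow_divider, blue_divider's own z axis and vertical below 0.045 rad and y of red_fin in the frame of red_divider above 0.02 m and ((value of joint peg_a_jaw between 0.15 and 0.24 rad and contact force between peg_a and red_divider above 1 N and x of peg_a in the frame of red_divider between -0.1 and -0.05 m and y of peg_a in the frame of red_divider between 0.003 and 0.047 m and z of peg_a in the frame of red_divider below 0.045 m) or (value of joint peg_b_jaw between 0.15 and 0.24 rad and contact force between peg_b and red_divider above 1 N and x of peg_b in the frame of red_divider between -0.1 and -0.05 m and y of peg_b in the frame of red_divider between 0.003 and 0.047 m and z of peg_b in the frame of red_divider below 0.045 m) or (value of joint peg_c_jaw between 0.15 and 0.24 rad and contact force between peg_c and red_divider above 1 N and x of peg_c in the frame of red_divider between -0.1 and -0.05 m and y of peg_c in the frame of red_divider between 0.003 and 0.047 m and z of peg_c in the frame of red_divider below 0.045 m)) and distance between yellow_divider and yellow_seat below 0.006 m and angle between the x axis of yellow_divider and the x axis of yellow_seat, either way round below 0.06 rad and y of yellow_fin in the frame of yellow_divider above 0.02 m and ((value of joint peg_a_jaw between 0.15 and 0.24 rad and contact force between peg_a and yellow_divider above 1 N and x of peg_a in the frame of yellow_divider between -0.1 and -0.05 m and y of peg_a in the frame of yellow_divider between 0.003 and 0.047 m and z of peg_a in the frame of yellow_divider below 0.045 m) or (value of joint peg_b_jaw between 0.15 and 0.24 rad and contact force between peg_b and yellow_divider above 1 N and x of peg_b in the frame of yellow_divider between -0.1 and -0.05 m and y of peg_b in the frame of yellow_divider between 0.003 and 0.047 m and z of peg_b in the frame of yellow_divider below 0.045 m) or (value of joint peg_c_jaw between 0.15 and 0.24 rad and contact force between peg_c and yellow_divider above 1 N and x of peg_c in the frame of yellow_divider between -0.1 and -0.05 m and y of peg_c in the frame of yellow_divider between 0.003 and 0.047 m and z of peg_c in the frame of yellow_divider below 0.045 m)) and distance between blue_divider and blue_seat below 0.006 m and angle between the x axis of blue_divider and the x axis of blue_seat, either way round below 0.06 rad and y of blue_fin in the frame of blue_divider above 0.02 m and ((value of joint peg_a_jaw between 0.15 and 0.24 rad and contact force between peg_a and blue_divider above 1 N and x of peg_a in the frame of blue_divider between -0.1 and -0.05 m and y of peg_a in the frame of blue_divider between 0.003 and 0.047 m and z of peg_a in the frame of blue_divider below 0.045 m) or (value of joint peg_b_jaw between 0.15 and 0.24 rad and contact force between peg_b and blue_divider above 1 N and x of peg_b in the frame of blue_divider between -0.1 and -0.05 m and y of peg_b in the frame of blue_divider between 0.003 and 0.047 m and z of peg_b in the frame of blue_divider below 0.045 m) or (value of joint peg_c_jaw between 0.15 and 0.24 rad and contact force between peg_c and blue_divider above 1 N and x of peg_c in the frame of blue_divider between -0.1 and -0.05 m and y of peg_c in the frame of blue_divider between 0.003 and 0.047 m and z of peg_c in the frame of blue_divider below 0.045 m)) and linear speed of each of red_divider, yellow_divider, blue_divider, peg_a, peg_b, peg_c below 0.02 m/s); the robot touches nothing.
It fails at once if another pantry thing is shifted by more than 40 mm (distance of any of honey_jar, moka_pot, muffin_cup, bamboo_spoon from where it was at the start of the episode above 0.04 m).
Of red_divider, yellow_divider, blue_divider only 2 to 3 are there at a start; the rules pass over those that are not, and their reading is None.
At some moment in a run one of red_divider, yellow_divider, blue_divider, peg_a, peg_b, peg_c may be knocked a few centimetres aside while the robot is not near it.
Once in a run the grip may slacken for a moment while it holds something.
It also fails if it takes over 210 s, if anything falls off the work surface, if the arm or the gripper's body presses on something with over 40 N, if the wrist force passes 120 N, or if a joint passes its speed limit or range.

### The arm

A 6-joint arm with a two-finger parallel gripper is mounted at the origin on the work surface. World frame = base frame: x ahead of the robot, y to its left, z up, the work surface at z = 0. Lengths are in m, angles in rad, forces in N, time in s.
With the tool pointing down it reaches from about 0.25 to 0.85 m from the base axis. Payload 12.5 kg.
Tool frame: the origin (TCP) lies midway between the tips of the shut fingers; the grasp point (between the pads) lies 19 mm behind it; z points along the fingers, y is the line along which they close (so a half turn about z gives the same grasp; the last joint's range is limited). The gripper opens to 93 mm and grips with 3 to 60 N. Pads are 15 mm wide; open, the fingers measure 128 mm over their backs; the gripper's body (75 mm by 188 mm) begins 65 mm behind the grasp point.
Start: joints at [1.252, 0.351, 1.652, -0, 1.139, -0.085], TCP at [0.127, 0.535, 0.219] pointing down, gripper open.
Joint ranges: [-2.75, 2.75], [-0.79, 2.1], [0.01, 2.65], [-1.57, 4.71], [0.07, 3.14], [-2.87, 2.87]. Speed limits (rad/s): [2.22, 2.22, 2.79, 3.14, 3.14, 3.14].

### API

Orientations are given as a unit quaternion [x, y, z, w].
In Python, from rig import bot, eoat, eyes, workorder, telemetry gives the robot as it stands. Calls block until the motion is done:
- bot.move_to(position, orientation): joint-space move of the TCP to a pose.
- bot.line_to(position, rotation=None, feed=0.15): straight line of the TCP; rotation=None keeps the orientation; feed is the mean speed in m/s.
- bot.movej(angles): joint-space move.
- eoat.command_gripper(opening): finger opening in m; the grip force is fixed at half the most; returns when the fingers have stopped.
- bot.wait(seconds).
- bot.inverse_kinematics(position, orientation): joint angles nearest the present ones, or None.
- eyes.read_camera(name): name is "side" or "top"; returns a dict with "color" (480x640x3 uint8, red, green, blue), "fx", "fy", "cx", "cy" (pixels), "distortion" ([k1, k2, p1, p2, k3] as OpenCV has them; the pictures are not rectified), "R" (3x3) and "t" (3): a world point X has camera coordinates R X + t. Camera axes: x right, y down, z forward; pixel columns grow to the right and rows downward; lengths in m; the calibration is good to about 2 mm. A picture is of the moment at which its call begins. There is no depth.
A pose or a line that the arm cannot do raises bot.IKError and nothing moves.
- workorder.hand_in(): hands the job in; it is judged then, once.
Trained networks look in a picture, given as the dict that the camera call returned (one of the last four; its "shot" number tells which), for a name from the list of things; names that differ only in an ending like _2 or _b are one class to them, and where a whole thing is asked for, a point or a joint stands for the part that bears it (a point fixed in the world has none). Each returns a list of dicts, best first, with "score" (0 to 1); they miss things now and then, are a little off and sometimes report something else, mostly with a low value. They report only what shows in the picture. A call takes as long as a camera call. They do not tell look-alikes from the thing itself.
- eyes.trace(picture, label): "region" (480x640 bool, what is visible of it) and "location" ([column, row] in pixels, amid what is visible of it).
Readings, each from a call of its own:
- telemetry.current_time_s(): time.
- telemetry.current_joints(): joint angles.
- telemetry.current_qvel(): joint speeds.
- telemetry.current_joint_efforts(): joint torques, N m.
- telemetry.current_tcp_pos(): TCP position.
- telemetry.current_tcp_rot(): TCP orientation.
- telemetry.current_wrist_force(): force on the tool from outside, world axes, zero at the start.
- telemetry.current_ft_torque(): the same for the moment, N m.
- telemetry.current_grip_width(): finger opening in m.
- telemetry.current_finger_force(): force on a finger pad.
Only numpy, scipy, OpenCV 4.12 (cv2) and the standard library are available. Lean on these libraries where they do the work, as an engineer would, in place of code of your own. Each camera call takes 0.05 s, during which the arm holds its last target. There are 200 camera calls.

## Working session

There is one attempt and no reset: what is moved stays moved. The work goes in short steps, each a Python script; the robot and the scene stay as the last script left them, time stands still between calls to the robot, and variables do not carry over. Pictures are saved under pics/ and viewed, at most 14 in all, crops included, and the job is handed in when it is done.

```bash
mkdir -p pics; ls; cat > s1.py <<'E'
from rig import bot,eoat,eyes,workorder,telemetry
import cv2,numpy as np
for n in("top","side"):
    p=eyes.read_camera(n); cv2.imwrite(f"pics/{n}0.png",p["color"][:,:,::-1])
    print(n,p["fx"],p["fy"],p["cx"],p["cy"],p["distortion"],p["R"],p["t"], -np.array(p["R"]).T@p["t"])
print(telemetry.current_time_s(), telemetry.current_tcp_rot())
E
python3 s1.py
```

```text
pics
top 459.43548837674507 459.43548837674507 318.4517250635062 241.83407929703554 [-0.08232017  0.          0.          0.          0.        ] [[-0.06287349 -0.9980046  -0.0058095 ]
 [-0.97779335  0.06276414 -0.19995205]
 [ 0.19991769 -0.00689119 -0.97978846]] [0.04540631 0.54804735 0.94227138] [0.35035519 0.01741135 1.03307361]
side 520.9736816574994 520.9736816574994 321.4370418122109 247.19151227694226 [-0.03904124  0.          0.          0.          0.        ] [[ 0.99571144 -0.09237009  0.00514699]
 [-0.05103914 -0.59488017 -0.80219236]
 [ 0.07716042  0.79848942 -0.59704348]] [-0.53433477  0.07874418  1.41731451] [ 0.42670169 -1.13422383  0.91211659]
0.1 [ 1.16631686e-01  9.93175101e-01 -5.08423548e-04 -9.86358028e-05]
```

View pics/top0.png

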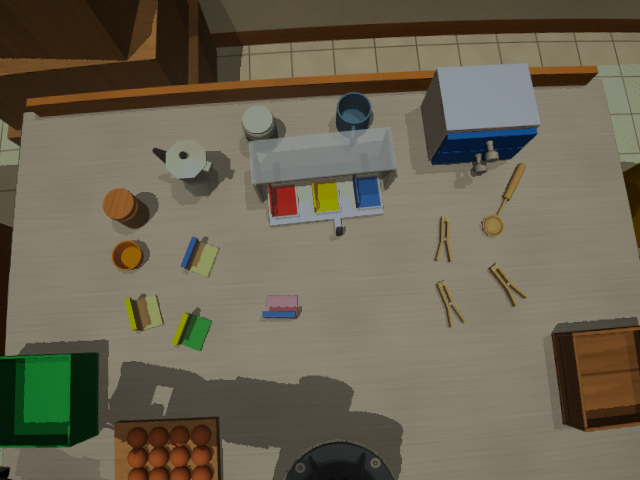

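View pics/side0.png

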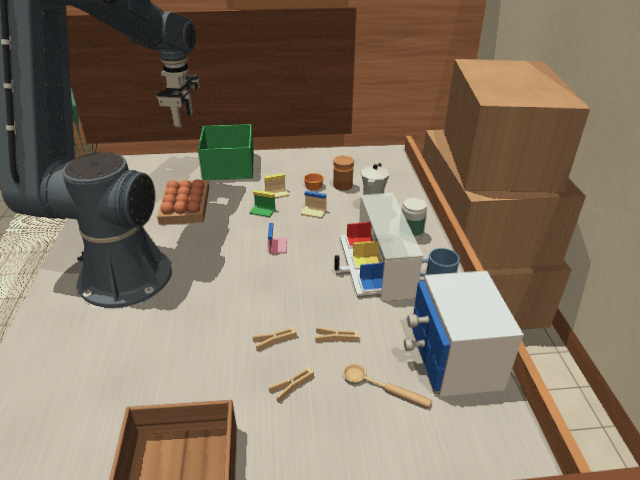

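The top view shows the rack at about (322,160), the shelf with red, yellow and blue recesses at (284,200), (326,196) and (368,191), and the knob at (339,230). The pegs are at (444,240), (450,303) and (507,284).

Divider candidates:
- **(200,256):** blue rail, wooden foot. This fits blue_divider.
- **(144,312):** yellow rail, wooden foot. This fits yellow_divider.
- **(192,331):** yellow rail, green body. This is the green look-alike.
- **(281,307):** blue rail, pink body. This is the pink look-alike.

I see no red divider. I'll confirm these in an enlarged crop.

```bash
cat > s2.py <<'E'
from rig import bot,eoat,eyes,workorder,telemetry
import cv2,numpy as np
P={n:eyes.read_camera(n) for n in("top","side")}
for l in["red_divider","yellow_divider","blue_divider","peg_a","rack","shelf","shelf_knob","red_fin","yellow_fin","blue_fin"]:
    for n in P:
        r=eyes.trace(P[n],l)
        print(l,n,[(round(d["score"],2),np.round(d["location"]).tolist(),int(d["region"].sum())) for d in r[:6]])
        np.savez_compressed(f"m_{l}_{n}.npz",*[d["region"] for d in r])
c=P["top"]["color"]; a=cv2.resize(c[225:355,110:310],None,fx=3,fy=3,interpolation=2); b=cv2.resize(c[210:335,425:535],None,fx=3,fy=3,interpolation=2)[:390]
b=cv2.resize(b,(b.shape[1]*390//b.shape[0],390))[:, :190*1]
cv2.imwrite("pics/crop1.png",a[:,:,::-1]); np.savez("p0.npz",top=c,side=P["side"]["color"])
E
python3 s2.py
```

```text
red_divider top []
red_divider side []
yellow_divider top [(0.67, [141.0, 316.0], 1016), (0.6, [191.0, 333.0], 951)]
yellow_divider side [(0.63, [276.0, 185.0], 433), (0.57, [264.0, 202.0], 531)]
blue_divider top [(0.82, [199.0, 258.0], 960), (0.82, [284.0, 306.0], 698)]
blue_divider side [(0.84, [274.0, 244.0], 389), (0.77, [316.0, 202.0], 534), (0.19, [376.0, 177.0], 714)]
peg_a top [(0.97, [448.0, 305.0], 467), (0.72, [443.0, 237.0], 415), (0.57, [509.0, 282.0], 462), (0.55, [501.0, 206.0], 732)]
peg_a side [(0.92, [294.0, 382.0], 501), (0.72, [335.0, 335.0], 484), (0.62, [274.0, 339.0], 461), (0.17, [361.0, 258.0], 2500)]
rack top [(0.88, [325.0, 174.0], 11390)]
rack side [(0.64, [381.0, 251.0], 6424)]
shelf top [(0.77, [326.0, 199.0], 4806), (0.21, [200.0, 256.0], 940)]
shelf side [(0.58, [362.0, 260.0], 2391)]
shelf_knob top [(0.86, [328.0, 201.0], 4904)]
shelf_knob side [(0.87, [361.0, 258.0], 2514)]
red_fin top []
red_fin side [(0.55, [357.0, 228.0], 289)]
yellow_fin top []
yellow_fin side [(0.69, [365.0, 247.0], 363), (0.48, [277.0, 184.0], 377)]
blue_fin top [(0.46, [359.0, 192.0], 116)]
blue_fin side [(0.63, [371.0, 269.0], 283)]
```

View pics/crop1.png

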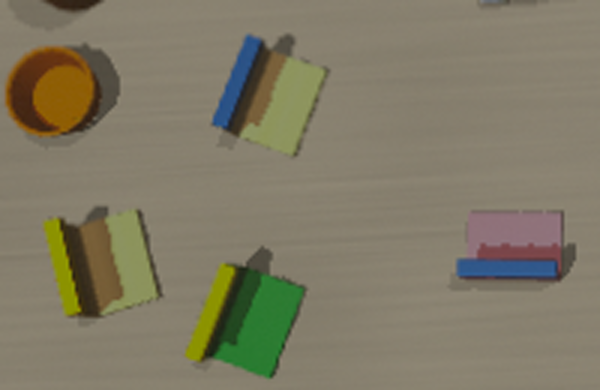

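The crop confirms it: the wooden-footed blue divider at (200,256) and yellow divider at (144,312) are the right ones. The green and pink ones are look-alikes, and red is absent. Next I'll fit the models in both views.

```bash
cat > lib.py <<'E'
from rig import bot,eoat,eyes,workorder,telemetry
import cv2,numpy as np
from scipy.optimize import minimize
from scipy.spatial.transform import Rotation as Ro
U=4
def box(x0,x1,y0,y1,z0,z1): return np.array([[x,y,z] for x in(x0,x1) for y in(y0,y1) for z in(z0,z1)])/1000
def prism(poly,z0,z1): return np.array([[x,y,z] for x,y in poly for z in(z0,z1)])/1000
DIV=[box(-35,35,-25,25,0,6),box(-35,35,20,25,0,62),box(-35,35,13,25,50,62)]
def pegm(j=0.0):
    h=[]
    for s in(1,-1):
        a=s*j/2; c,d=np.cos(a),np.sin(a)
        b=.22*s # half in shut pose
        for q in([(52,.3*s),(52,8*s),(0,8.5*s),(0,.3*s)],[(0,8.5*s),(0,1.5*s),(-50,s*(1.5+10.9)),(-50,s*18.5)]):
            h.append(prism([(x*c-y*d,x*d+y*c) for x,y in q],0,18))
    return h
def kmat(p): return np.array([[p["fx"],0,p["cx"]],[0,p["fy"],p["cy"]],[0,0,1]])
def proj(p,X): return cv2.projectPoints(np.asarray(X,float).reshape(-1,3),cv2.Rodrigues(np.array(p["R"]))[0],np.array(p["t"]),kmat(p),np.array(p["distortion"]))[0][:,0]
def render(p,hulls,q,win):
    x,y,z,a=q; c,s=np.cos(a),np.sin(a); x0,y0,w,h=win
    M=np.zeros((h*U,w*U),np.uint8)
    for H in hulls:
        W=np.c_[H[:,0]*c-H[:,1]*s+x,H[:,0]*s+H[:,1]*c+y,H[:,2]+z]
        uv=((proj(p,W)+.5-[x0,y0])*U*16-8).round().astype(np.int32)
        cv2.fillConvexPoly(M,cv2.convexHull(uv),1,shift=4)
    return cv2.resize(M.astype(np.float32),(w,h),interpolation=cv2.INTER_AREA)
def fit(views,hulls,q0,freez=True,offs=True):
    """views: [(pic,mask)]; q0=(x,y,z,yaw). per-view IoU loss"""
    prep=[]
    for p,m in views:
        ys,xs=np.nonzero(m); win=(max(xs.min()-25,0),max(ys.min()-25,0)); win=win+(xs.max()+26-win[0],ys.max()+26-win[1])
        mm=m[win[1]:win[1]+win[3],win[0]:win[0]+win[2]].astype(np.float32); prep.append((p,mm,win))
    def f(v):
        q=(q0[0]+v[0]/1000,q0[1]+v[1]/1000,q0[2]+(v[3]/1000 if freez else 0),q0[3]+v[2]/100)
        L=0
        for p,mm,win in prep:
            r=render(p,hulls,q,win[:4]); r=r[:mm.shape[0],:mm.shape[1]]
            L+=1-np.minimum(r,mm).sum()/np.maximum(r,mm).sum()
        return L/len(prep)
    n=4 if freez else 3; v=np.zeros(n)
    for st in(12,4,2):
        S=np.vstack([v]+[v+st*np.eye(n)[i] for i in range(n)])
        o=minimize(f,v,method="Nelder-Mead",options=dict(initial_simplex=S,xatol=.03,fatol=1e-4,maxiter=300)); v=o.x
    q=np.array([q0[0]+v[0]/1000,q0[1]+v[1]/1000,q0[2]+(v[3]/1000 if freez else 0),q0[3]+v[2]/100])
    return q,o.fun
def ray(p,uv):
    u=cv2.undistortPoints(np.array([[uv]],float),kmat(p),np.array(p["distortion"]))[0,0]
    R=np.array(p["R"]); return -R.T@p["t"],R.T@np.array([u[0],u[1],1])
def onz(p,uv,z):
    o,d=ray(p,uv); return o+d*(z-o[2])/d[2]
def tri(p1,u1,p2,u2):
    o1,d1=ray(p1,u1);o2,d2=ray(p2,u2); A=np.c_[d1,-d2]; s=np.linalg.lstsq(A,o2-o1,rcond=None)[0]
    a,b=o1+d1*s[0],o2+d2*s[1]; return (a+b)/2,np.linalg.norm(a-b)
def pics(): return {n:eyes.read_camera(n) for n in("top","side")}
def multi(views,hulls,x,y,z,yaws,freez):
    return min((fit(views,hulls,(x,y,z,a),freez) for a in yaws),key=lambda r:r[1])
E
cat > s3.py <<'E'
from lib import *
P=pics()
def ms(l,n): d=np.load(f"m_{l}_{n}.npz"); return [d[k] for k in d.files]
T,S=P["top"],P["side"]
for l,i,j,uv in(("yellow_divider",0,0,(144,312)),("blue_divider",0,1,(200,256))):
    x,y,_=onz(T,uv,.02)
    for fz in(0,1):
        q,L=multi([(T,ms(l,"top")[i]),(S,ms(l,"side")[j])],DIV,x,y,0,(-.4,0,.4),fz); print(l,q.round(4),round(L,3))
for i,j in((0,0),(1,1),(2,2),(0,2),(2,0),(1,2),(0,1)):
    t,s=ms("peg_a","top")[i],ms("peg_a","side")[j]
    uv=[np.argwhere(m).mean(0)[::-1] for m in(t,s)]
    X,e=tri(T,uv[0],S,uv[1]); 
    if e>.02: continue
    print("peg",i,j,X.round(3),e.round(4))
    rs=sorted([fit([(T,t),(S,s)],pegm(),(X[0],X[1],0,a),False) for a in np.arange(0,6.2,.785)],key=lambda r:r[1])
    for q,L in rs[:3]: print("   ",q.round(4),round(L,3))
# knob: dark blob
for n,c in(("top",(339,230)),("side",(337,262))):
    g=P[n]["color"].max(2); w=g[c[1]-14:c[1]+14,c[0]-10:c[0]+10]; ys,xs=np.nonzero(w<60); print(n,len(xs),xs.mean()+c[0]-10,ys.mean()+c[1]-14,xs.min()+c[0]-10,xs.max()+c[0]-10,ys.min()+c[1]-14,ys.max()+c[1]-14)
R=[box(-20,75,-148,148,0,135)]
q,L=fit([(T,ms("rack","top")[0]),(S,ms("rack","side")[0])],R,(.6,.02,0,0),False); print("rack",q,L)
for l,n in(("shelf","top"),("rack","top"),("shelf_knob","side")): 
    im=cv2.drawContours(P[n]["color"][:,:,::-1].copy(),cv2.findContours(ms(l,n)[0].astype(np.uint8),0,1)[0],-1,(255,0,255),1); cv2.imwrite(f"pics/o_{l}_{n}.png",im)
a=cv2.imread("pics/o_shelf_top.png")[120:250,240:410];b=cv2.imread("pics/o_shelf_knob_side.png")[180:310,320:450]
cv2.imwrite("pics/ov.png",cv2.resize(np.hstack([a,b]),None,fx=2.6,fy=2.6,interpolation=2))
E
python3 s3.py
```

```text
yellow_divider [0.4227 0.4023 0.     0.2444] 0.115
yellow_divider [ 0.4229  0.4027 -0.001   0.2449] 0.114
blue_divider [ 0.5371  0.2753  0.     -0.3752] 0.068
blue_divider [ 0.5371  0.2759 -0.0011 -0.3848] 0.066
peg 1 1 [ 0.547 -0.277  0.01 ] 0.0072
    [ 0.548  -0.276   0.     -0.1397] 0.142
    [ 0.548  -0.276   0.      6.1434] 0.142
    [ 0.5481 -0.2759  0.      6.1436] 0.142
peg 0 2 [ 0.401 -0.271  0.006] 0.0066
    [ 0.4019 -0.2711  0.      6.5637] 0.184
    [ 0.4019 -0.2711  0.      0.2765] 0.184
    [ 0.4021 -0.2711  0.      0.2694] 0.185
peg 2 0 [ 0.435 -0.407  0.007] 0.0035
    [ 0.4361 -0.4067  0.      6.8628] 0.156
    [ 0.4356 -0.4068  0.      0.5872] 0.158
    [ 0.44   -0.4053  0.      3.5538] 0.441
top 53 339.0188679245283 231.1509433962264 336 342 227 235
side 55 336.4727272727273 262.6181818181818 335 338 256 269
rack [ 0.68805342 -0.00918551  0.          0.05130697] 0.2574419379234314
```

View pics/ov.png

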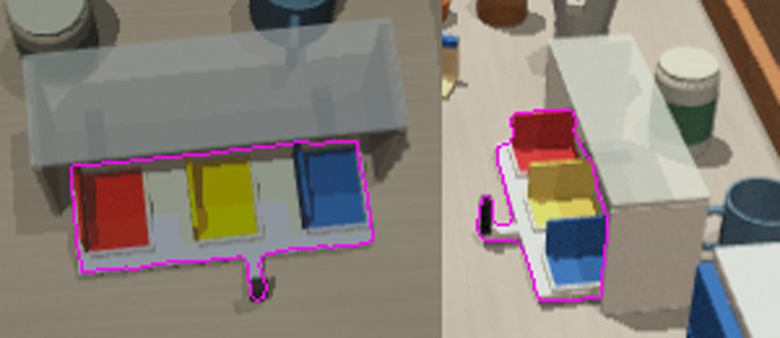

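The overlay shows the shelf mask tightly bounded, with front corners at about (271,225) and (383,212) in the top view and the knob at (339,231). I'll compute the knob position and yaw from these, then draw the shelf out.

```bash
cat > s4.py <<'E'
from lib import *
P=pics();T,S=P["top"],P["side"]
m=np.load("m_shelf_top.npz")["arr_0"].astype(np.uint8)
# front edge: bottom-most mask pixel per column, excluding knob
cols=[c for c in range(276,380) if abs(c-339)>12]; pts=[(c,np.nonzero(m[:,c])[0].max()+.5) for c in cols]
W=np.array([onz(T,p,.009) for p in pts]); k=np.polyfit(W[:,1],W[:,0],1); 
for _ in range(3):
    r=W[:,0]-np.polyval(k,W[:,1]); g=abs(r)<.003; k=np.polyfit(W[g,1],W[g,0],1)
print("front edge yaw",-np.arctan(k[0]),"x at y=0",k[1],g.sum())
for n,q in(("L",(270.8,224.6)),("R",(383.5,212.3))): print(n,onz(T,q,.018))
K=[box(-6,6,-7,7,20,60)]
V=[]
for n,c in(("top",(339,230)),("side",(337,262))):
    g=P[n]["color"].max(2); mm=np.zeros(g.shape,bool); w=(slice(c[1]-16,c[1]+16),slice(c[0]-10,c[0]+10)); mm[w]=g[w]<75; V.append((P[n],mm)); print(mm.sum())
x,y,_=onz(T,(339,231),.045); print(x,y)
print(tri(T,(339,231.1),S,(336.5,262.6)))
for fz in(0,1): print("knob",*fit(V,K,(x,y,0,-.02),fz))
E
python3 s4.py
```

```text
front edge yaw 0.04304769310713054 x at y=0 0.6110863489788338 79
L [0.60437566 0.11599297 0.018     ]
R [ 0.61675936 -0.14256703  0.018     ]
63
56
0.573398938325864 -0.036298003855916194
(array([ 0.57447011, -0.03673137,  0.03700572]), np.float64(0.000988086106793006))
knob [ 0.57415311 -0.03660781  0.         -0.12440479] 0.1823667585849762
knob [ 0.57447277 -0.03633553 -0.00151406 -0.13576243] 0.16530612111091614
```

```bash
cat >> lib.py <<'E'
def quat(a): return (Ro.from_euler("z",a)*Ro.from_euler("x",np.pi)).as_quat()
def goodq(pos,a):
    best=None
    for b in(a,a+np.pi,a-np.pi):
        j=bot.inverse_kinematics(list(pos),list(quat(b)))
        if j is not None:
            s=abs(j[5])
            if best is None or s<best[0]: best=(s,b)
    return list(quat(best[1]))
def F(): return np.array(telemetry.current_wrist_force()).round(1)
def st(s=""): print(s,"t",round(telemetry.current_time_s(),1),"tcp",np.round(telemetry.current_tcp_pos(),4),"w",round(telemetry.current_grip_width(),4),"F",F(),"ff",np.round(telemetry.current_finger_force(),1))
def rk(org,a,x,y,z): # rack-frame mm -> world
    c,s=np.cos(a),np.sin(a); return [org[0]+(x*c-y*s)/1000,org[1]+(x*s+y*c)/1000,z/1000]
E
cat > s5.py <<'E'
from lib import *
a=.045; K=np.array([.5743,-.0365]); d=np.array([np.cos(a),np.sin(a)])
q=goodq((*K,.15),a)
eoat.command_gripper(.05)
bot.move_to([*K,.15],q); st("above"); bot.line_to([*K,.023],None,.15); st("down")
eoat.command_gripper(0); st("grip")
for s in(.11,.118,.122,.126,.13,.134):
    e=K-d*s; bot.line_to([*e,.023],None,.1 if s<.115 else .03); st(s)
    if np.linalg.norm(F()[:2])>9: break
bot.wait(.3); st()
E
python3 s5.py
```

```text
above t 4.8 tcp [ 0.5743 -0.0358  0.1501] w 0.0502 F [-1.  -0.7  1.1] ff 0.0
down t 5.8 tcp [ 0.5749 -0.0365  0.0238] w 0.0498 F [ 0.4 -0.8  0.6] ff 0.0
grip t 6.5 tcp [ 0.5743 -0.0364  0.0231] w 0.0139 F [-2.   1.7  2.4] ff 30.0
0.11 t 7.8 tcp [ 0.4673 -0.0414  0.0235] w 0.0142 F [4.3 2.7 0.7] ff 3.0
0.118 t 8.2 tcp [ 0.4591 -0.0419  0.0233] w 0.0132 F [ 15.5   5.8 -10.9] ff 30.0
 t 8.5 tcp [ 0.4591 -0.0419  0.0233] w 0.0135 F [ 15.2   6.6 -11.5] ff 30.0
```

```bash
cat > s6.py <<'E'
from lib import *
a=.045; d=np.array([np.cos(a),np.sin(a),0])
eoat.command_gripper(.05); p=np.array(telemetry.current_tcp_pos()); bot.line_to(list(p+[0,0,.13]),None,.25)
bot.move_to([.35,.25,.3],goodq((.35,.25,.3),a)); st()
P=pics(); T,S=P["top"],P["side"]; cv2.imwrite("pics/t2.png",cv2.resize(T["color"][120:320,230:420,::-1],None,fx=3,fy=3,interpolation=2))
V=[]
for n in P:
    r=eyes.trace(P[n],"shelf_knob"); print(n,[(round(k["score"],2),np.round(k["location"])) for k in r]); np.savez_compressed(f"m_sh2_{n}.npz",r[0]["region"])
    for l in("yellow_fin","blue_fin","red_fin"):
        r=eyes.trace(P[n],l); print(n,l,[(round(k["score"],2),np.round(k["location"]),int(k["region"].sum())) for k in r[:3]]); 
        if r: np.savez_compressed(f"m2_{l}_{n}.npz",*[k["region"] for k in r])
E
python3 s6.py
```

```text
t 12.0 tcp [0.3501 0.2498 0.2996] w 0.0502 F [ 0.5 -0.8 -0.3] ff 0.0
top [(0.96, array([333., 244.]))]
top yellow_fin []
top blue_fin [(0.54, array([360., 235.]), 131), (0.45, array([127., 258.]), 779)]
top red_fin [(0.44, array([276., 241.]), 109), (0.42, array([126., 209.]), 1327), (0.28, array([438., 238.]), 194)]
side [(0.75, array([325., 264.])), (0.47, array([381., 250.]))]
side yellow_fin [(0.62, array([336., 337.]), 514)]
side blue_fin [(0.64, array([334., 272.]), 410), (0.64, array([275., 337.]), 468)]
side red_fin [(0.85, array([320., 231.]), 323)]
```

View pics/t2.png

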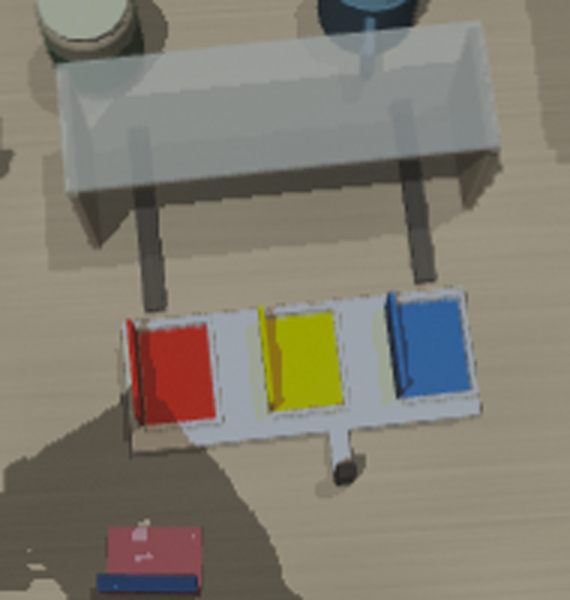

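The shelf is out and clear of the canopy, with the knob at about (345,277) in the full top picture. Next I'll fit the three recess-and-fin units by colour in both views.

```bash
cat >> lib.py <<'E'
HUE={"red":lambda h:(h<8)|(h>172),"yellow":lambda h:(h>22)&(h<36),"blue":lambda h:(h>100)&(h<122)}
def cmask(p,col,q,r=.075):
    """colour pixels near projected seat"""
    hsv=cv2.cvtColor(p["color"],cv2.COLOR_RGB2HSV); m=HUE[col](hsv[...,0])&(hsv[...,1]>120)&(hsv[...,2]>35)
    roi=render(p,[box(-55,55,-45,45,0,60)],q,(0,0,640,480))>.5
    m=(m&roi).astype(np.uint8); n,l,s,_=cv2.connectedComponentsWithStats(m); 
    return np.isin(l,[i for i in range(1,n) if s[i,4]>15])
UNIT=[box(-37,37,-26.5,26.5,0,.5),box(-36,36,26.5,30.5,0,45)]
def seats(P,org,a):
    out={}
    for col,y in(("red",100),("yellow",0),("blue",-100)):
        X=rk(org,a,0,y,18); V=[(P[n],cmask(P[n],col,(X[0],X[1],.018,a))) for n in P]
        out[col]=fit(V,UNIT,(X[0],X[1],.018,a),True)
    return out
E
cat > s7.py <<'E'
from lib import *
P=pics()
K=onz(P["top"],(345,276.7),.055); print("knob",K)
a=.045; org=rk(K[:2],a,85,21.6,0); print(org)
o=seats(P,org,a)
for c in o: print(c,o[c][0].round(4),round(o[c][1],3))
# deck fit from mask
MS=[(P[n],np.load(f"m_sh2_{n}.npz")["arr_0"]) for n in P]
H=[box(-50,50,-131,131,0,18),box(-79,-50,-26,-17,8,18),box(-91,-79,-28.6,-14.6,8,60)]+[box(-36,36,y+26.5,y+30.5,18,63) for y in(-100,0,100)]
q,L=fit(MS,H,(org[0],org[1],0,a),True); print("deck",q,L)
E
python3 s7.py
```

```text
knob [ 0.47026483 -0.04138949  0.055     ]
[np.float64(0.5542071109476253), np.float64(-0.015987647543302036), 0.0]
red [0.555  0.0785 0.018  0.0506] 0.167
yellow [ 0.5598 -0.0177  0.0168  0.0471] 0.401
blue [ 0.5634 -0.1145  0.0176  0.0666] 0.162
deck [ 0.55607198 -0.01536406 -0.0009654   0.03871223] 0.08372169733047485
```

```bash
cat > s8.py <<'E'
from lib import *
P=pics();T,S=P["top"],P["side"]
V=[]
for n,u in(("top",(345,277)),):
    g=P[n]["color"].max(2); w=(slice(u[1]-16,u[1]+16),slice(u[0]-12,u[0]+12)); ys,xs=np.nonzero(g[w]<70); uv=(xs.mean()+u[0]-12,ys.mean()+u[1]-16); print(uv,len(xs),onz(P[n],uv,.045))
for z in(.132,.137): print([onz(T,p,z).round(4) for p in((252.7,184),(395.7,170.7))])
cv2.imwrite("pics/s2.png",cv2.resize(S["color"][170:320,270:440,::-1],None,fx=4,fy=4,interpolation=2))
hs=np.load("m_rack_top.npz")["arr_0"]; ys,xs=np.nonzero(hs)
for col,y in(("yellow",0),):
    X=rk((.556,-.0154),.045,0,y,18)
    for n in P: m=cmask(P[n],col,(X[0],X[1],.018,.045)); print(n,m.sum()); c=P[n]["color"].copy(); c[m]=(255,0,255); cv2.imwrite(f"pics/cm_{n}.png",c[:,:,::-1])
a=cv2.imread("pics/cm_top.png")[200:290,260:410]; b=cv2.imread("pics/cm_side.png")[220:310,270:400]
cv2.imwrite("pics/s3.png",np.vstack([cv2.resize(np.hstack([a,b]),(680,218)),cv2.resize(cv2.imread("pics/s2.png"),(680,600-218))]))
E
python3 s8.py
```

```text
(np.float64(344.7391304347826), np.float64(277.3478260869565)) 46 [ 0.47012198 -0.04132396  0.045     ]
[array([0.6644, 0.1388, 0.132 ]), array([ 0.6742, -0.1583,  0.132 ])]
[array([0.6627, 0.1381, 0.137 ]), array([ 0.6724, -0.1573,  0.137 ])]
top 767
side 193
```

View pics/s3.png

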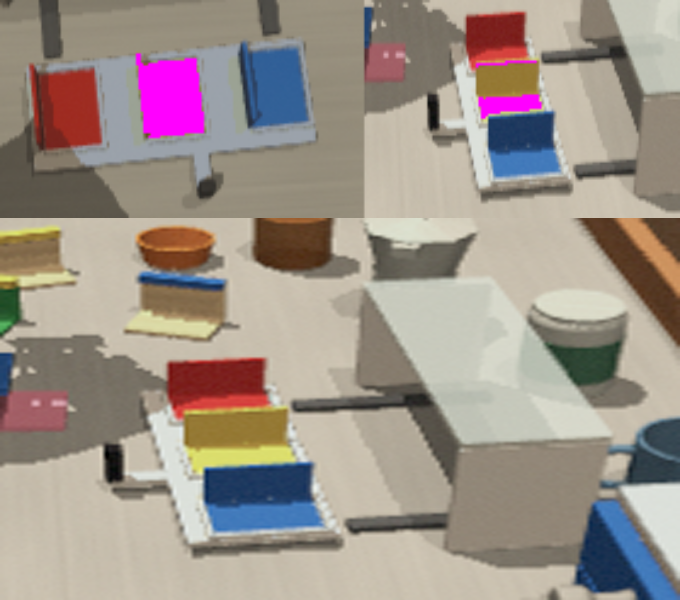

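The side view shows the shelf clear of the rack on its black rails. The rack front edge is at x≈0.6685, so the origin is at 0.6885. With the seats at about 0.559, the joint reads about 0.13, so the shelf is at its stop. I'll refine the seats, then grasp the blue divider by its rail.

```bash
sed -i 's/(h>22)&(h<36)/(h>16)\&(h<36)/' lib.py; cat >> lib.py <<'E'
def locdiv(P,col,uv=None,near=None):
    """fit wooden divider nearest to world xy"""
    V=[]
    for n in P:
        r=eyes.trace(P[n],col+"_divider"); t=proj(P[n],[[near[0],near[1],.02]])[0]
        r=[k for k in r if np.linalg.norm(np.array(k["location"])-t)<25]
        if r: V.append((P[n],min(r,key=lambda k:np.linalg.norm(np.array(k["location"])-t))["region"]))
    return V
E
cat > s9.py <<'E'
from lib import *
import json
P=pics()
o=seats(P,(.556,-.0154),.043)
for c in o: print(c,o[c][0].round(4),round(o[c][1],3))
json.dump({c:o[c][0].tolist() for c in o},open("seats.json","w"))
V=locdiv(P,"blue",near=(.537,.275)); q,L=fit(V,DIV,(.537,.275,0,-.375),False); print(len(V),q.round(4),L)
a=q[3]; rail=rk(q[:2],a,0,19,0)[:2]
eoat.command_gripper(.045)
Q=goodq((*rail,.12),a); bot.move_to([*rail,.12],Q); bot.line_to([*rail,.050],None,.1); st("at")
eoat.command_gripper(0); st("grip"); bot.line_to([*rail,.16],None,.15); st("lift")
P=pics(); cv2.imwrite("pics/h1.png",np.hstack([cv2.resize(P["top"]["color"][190:310,130:250],(400,400)),cv2.resize(P["side"]["color"][120:240,260:380],(400,400))])[:,:,::-1])
E
python3 s9.py
```

```text
red [0.555  0.0785 0.0171 0.0541] 0.167
yellow [ 0.5587 -0.0176  0.02    0.0521] 0.15
blue [ 0.5636 -0.1142  0.0171  0.076 ] 0.164
2 [ 0.5371  0.2749  0.     -0.3791] 0.07117053866386414
at t 15.2 tcp [0.5445 0.2927 0.0506] w 0.045 F [0.1 0.5 0.7] ff 0.0
grip t 15.8 tcp [0.5442 0.2926 0.0501] w 0.0116 F [ 0.4 -0.5  2.3] ff 30.0
lift t 16.7 tcp [0.5436 0.2923 0.159 ] w 0.012 F [ 0.2 -0.8 -1. ] ff 30.0
```

View pics/h1.png

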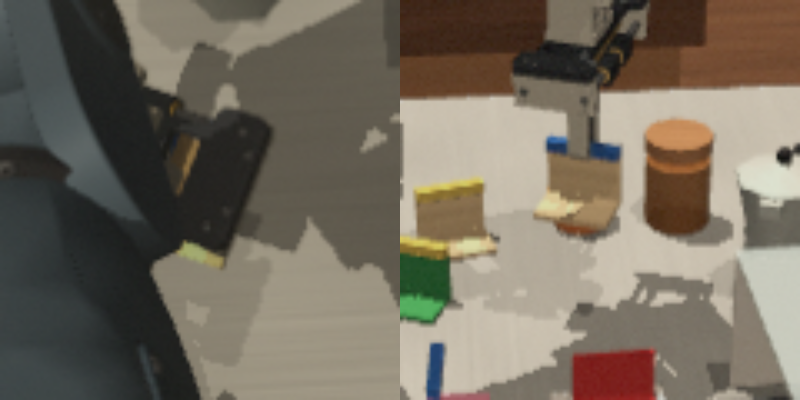

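The side view shows the blue divider held square by its rail, in the fingers at about (580,140) of the crop, with its foot free. Now I'll carry it to the blue recess and check it from the side camera just above the lips.

```bash
cat > s10.py <<'E'
from lib import *
import json
s=json.load(open("seats.json"))["blue"]; a=.045
tgt=rk(s[:2],a,0,19,0)[:2]
Q=goodq((*tgt,.17),a); 
bot.line_to([.544,.292,.18],None,.2); bot.move_to([*tgt,.18],Q); st("over")
bot.line_to([*tgt,.077],None,.1); bot.wait(.2); st("hover")
P=pics();S=P["side"]
X=(s[0],s[1],.018,a)
hs=cv2.cvtColor(S["color"],cv2.COLOR_RGB2HSV)
r=eyes.trace(S,"blue_divider"); t=proj(S,[[s[0],s[1],.05]])[0]
for k in r[:4]: print(round(k["score"],2),np.round(k["location"]),int(k["region"].sum()),t.round())
k=min(r,key=lambda k:np.linalg.norm(np.array(k["location"])-t)); q,L=fit([(S,k["region"])],DIV,(s[0],s[1],.027,a),False); print("side fit",q.round(4),L)
cv2.imwrite("pics/h2.png",np.hstack([cv2.resize(P["top"]["color"][180:300,310:430],(400,400)),cv2.resize(S["color"][200:320,290:410],(400,400))])[:,:,::-1])
E
python3 s10.py
```

```text
over t 18.8 tcp [ 0.5627 -0.0947  0.1797] w 0.0115 F [0.2 2.1 0.3] ff 30.0
hover t 20.2 tcp [ 0.5671 -0.0968  0.0809] w 0.0115 F [ 1.7 -5.9 32.7] ff 29.6
0.92 [328. 261.] 292 [336. 277.]
side fit [ 0.5579 -0.0782  0.027  -0.2021] 0.6688756942749023
```

View pics/h2.png

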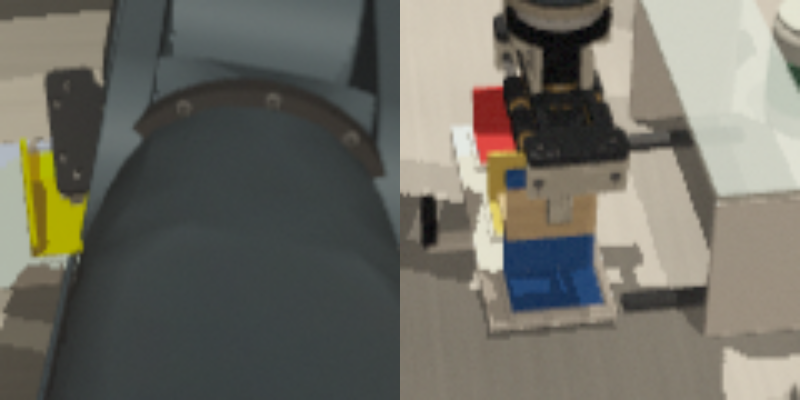

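The grasp yaw was flipped by half a turn because `goodq` picked the other equivalent orientation. The foot is now over the fin with 33 N on it. I'll back straight up and check how it is held.

```bash
cat > s11.py <<'E'
from lib import *
p=telemetry.current_tcp_pos(); bot.line_to([p[0],p[1],.2],None,.1); st("up")
Ro_=Ro.from_quat(telemetry.current_tcp_rot()); print(Ro_.as_matrix()[:,0])
bot.line_to([.50,.02,.2],None,.2); bot.wait(.2)
S=eyes.read_camera("side"); u=proj(S,[[.50,.02,.17]])[0].astype(int); print(u)
cv2.imwrite("pics/h3.png",cv2.resize(S["color"][u[1]-70:u[1]+70,u[0]-70:u[0]+70],(560,560))[:,:,::-1])
E
python3 s11.py
```

```text
up t 21.7 tcp [ 0.5667 -0.0967  0.1993] w 0.0118 F [-0.5 -0.1 -0.3] ff 29.8
[ 0.99898848  0.04495315 -0.00111079]
[307 211]
```

View pics/h3.png

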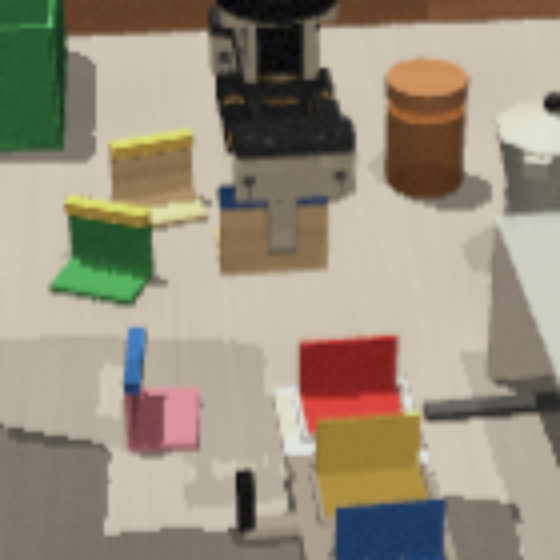

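The side view at crop (275,235) shows the divider upright and untilted but turned by half a turn and pushed up between the fingers. I'll turn it by π, set it on clear table, and regrasp it.

```bash
cat > s12.py <<'E'
from lib import *
print("j6",telemetry.current_joints()[5])
for b in(.045+np.pi,.045-np.pi):
    j=bot.inverse_kinematics([.5,.22,.2],list(quat(b))); print(b,None if j is None else np.round(j,2))
    j2=bot.inverse_kinematics([.56,-.095,.1],list(quat(b))); print(b,None if j2 is None else np.round(j2,2))
    if j is not None and j2 is not None: B=b
bot.move_to([.5,.22,.2],list(quat(B))); st("turned"); bot.line_to([.5,.22,.045],None,.15)
z=.045
while z>.004:
    z-=.002; bot.line_to([.5,.22,z],None,.05)
    if F()[2]>5: break
st("down"); eoat.command_gripper(.045); bot.line_to([.5,.22,.2],None,.25)
bot.move_to([.3,.0,.3],list(quat(B))); bot.wait(.2)
P=pics(); V=locdiv(P,"blue",near=(.5,.2)); q,L=multi(V,DIV,.5,.2,0,(.045,),False); print(len(V),q.round(4),L); print(fit(V,DIV,q,True))
E
python3 s12.py
```

```text
j6 1.4724763986542067
3.186592653589793 [ 0.33  0.36  1.68  0.    1.1  -1.29]
3.186592653589793 [-0.25  0.53  1.7   0.    0.91 -1.87]
-3.096592653589793 [ 0.33  0.36  1.68  0.    1.1  -1.29]
-3.096592653589793 [-0.25  0.53  1.7   0.    0.91 -1.87]
turned t 25.1 tcp [0.5001 0.2198 0.2   ] w 0.0121 F [ 0.1 -0.5 -0.6] ff 29.8
down t 29.8 tcp [0.5008 0.2199 0.0181] w 0.0119 F [-2.1 -4.1 13.8] ff 29.9
2 [0.5058 0.1992 0.     0.0449] 0.10552102327346802
(array([ 0.50616437,  0.19974408, -0.00188515,  0.03434895]), np.float64(0.10272464156150818))
```

```bash
cat > s13.py <<'E'
from lib import *
import json
a=.045; Q=list(quat(a+np.pi)); q=[.506,.2005]
rail=rk(q,a,0,19,0)[:2]
bot.move_to([*rail,.14],Q); bot.line_to([*rail,.05],None,.12); eoat.command_gripper(0); st("grip"); bot.line_to([*rail,.17],None,.15)
s=json.load(open("seats.json"))["blue"]; tgt=rk(s[:2],a,0,19,0)[:2]
bot.move_to([*tgt,.17],Q); st("over"); bot.line_to([*tgt,.080],None,.1); bot.wait(.2); st("hover")
P=pics();S=P["side"]; u=proj(S,[[s[0],s[1],.04]])[0].astype(int)
r=eyes.trace(S,"blue_divider"); 
for k in r[:4]: print(round(k["score"],2),np.round(k["location"]),int(k["region"].sum()),u)
cv2.imwrite("pics/h4.png",np.hstack([cv2.resize(P["top"]["color"][180:300,310:430],(300,300)),cv2.resize(S["color"][u[1]-40:u[1]+40,u[0]-40:u[0]+40],(500,500),interpolation=2)[:300]])[:,:,::-1] if 0 else cv2.resize(S["color"][u[1]-45:u[1]+35,u[0]-45:u[0]+45],None,fx=7,fy=7,interpolation=2)[:,:,::-1])
E
python3 s13.py
```

```text
grip t 35.8 tcp [0.5052 0.2195 0.0501] w 0.0115 F [-0.5  0.8  0.8] ff 30.0
over t 38.0 tcp [ 0.5627 -0.0942  0.1698] w 0.0119 F [-0.2  0.4 -0.4] ff 30.0
hover t 39.2 tcp [ 0.5629 -0.0952  0.0805] w 0.0117 F [-0.9 -0.7 -1. ] ff 30.0
0.59 [335. 275.] 785 [335 280]
```

View pics/h4.png

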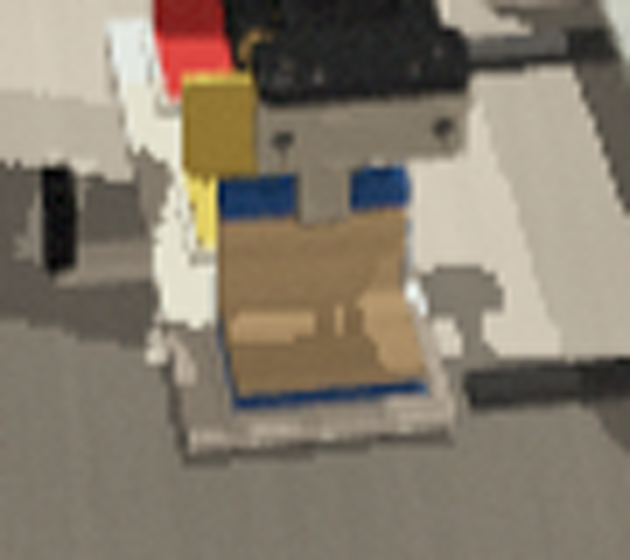

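The picture shows the foot hovering squarely over the blue recess, with an even blue strip at its near edge around (330,395). Now I'll lower it with force checks.

```bash
cat >> lib.py <<'E'
def lower(tgt,z0,z1,a,lim=9):
    """step down; on contact above z1, try small shifts in shelf frame"""
    tgt=np.array(tgt,float); offs=[(0,0),(0,1),(0,-1),(1.2,0),(-1.2,0),(1.2,1),(-1.2,1),(1.2,-1),(-1.2,-1),(0,2),(0,-2),(2,0),(-2,0)]
    for o in offs:
        w=np.array(rk(tgt,a,*o,0)[:2]); z=z0; bot.line_to([*w,z],None,.05)
        while z>z1:
            z-=.0015; bot.line_to([*w,z],None,.04); f=F()
            if f[2]>lim: break
        st(f"off {o} z {z:.4f}")
        if z<=z1+.0025: return w,o
        bot.line_to([*w,z0],None,.05)
    return None
E
cat > s14.py <<'E'
from lib import *
import json
a=.045; s=json.load(open("seats.json"))["blue"]; tgt=rk(s[:2],a,0,19,0)[:2]
r=lower(tgt,.078,.067,a); print(r)
if r:
    eoat.command_gripper(.03); w=r[0]; bot.line_to([*w,.18],None,.2); bot.move_to([.3,.15,.3],list(quat(a+np.pi))); bot.wait(.2)
    P=pics(); V=locdiv(P,"blue",near=s[:2]); q,L=fit(V,DIV,(s[0],s[1],.018,a),True); print(len(V),q.round(4),L,"seat",np.round(s,4))
    cv2.imwrite("pics/h5.png",np.hstack([cv2.resize(P["top"]["color"][200:280,330:410],(400,400)),cv2.resize(P["side"]["color"][230:310,300:380],(400,400))])[:,:,::-1])
E
python3 s14.py
```

```text
off (0, 0) z 0.0660 t 41.6 tcp [ 0.5645 -0.0956  0.0679] w 0.0118 F [-0.2 -0.1 16.3] ff 30.0
(array([ 0.56271345, -0.0951876 ]), (0, 0))
2 [ 0.5641 -0.1164  0.0209  0.0466] 0.09435713291168213 seat [ 0.5636 -0.1142  0.0171  0.076 ]
```

View pics/h5.png

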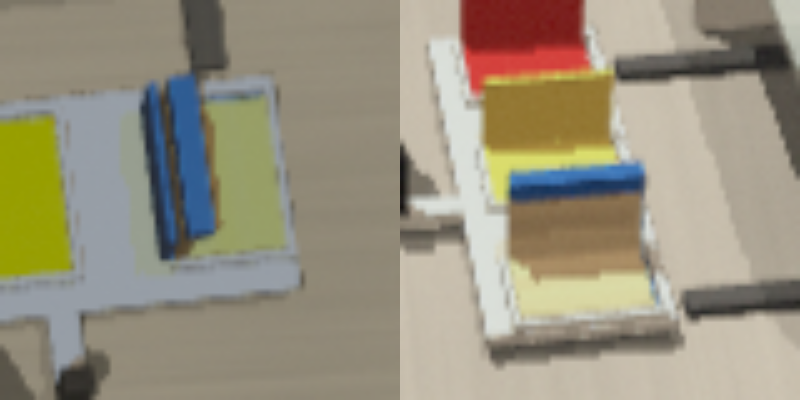

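Blue is seated: the TCP bottomed at 0.0679, and both crops show the foot inside the lips with the rail beside the fin. Yellow is next, with the same continuous orientation.

```bash
cat > s15.py <<'E'
from lib import *
import json
P=pics(); V=locdiv(P,"yellow",near=(.4227,.4023)); q,L=fit(V,DIV,(.4227,.4023,0,.2444),False); print(len(V),q.round(4),L)
assert L<.16 and len(V)==2
b=q[3]; rail=rk(q[:2],b,0,19,0)[:2]; eoat.command_gripper(.045); Q0=list(quat(b+np.pi))
bot.move_to([*rail,.14],Q0); bot.line_to([*rail,.05],None,.12); eoat.command_gripper(0); st("grip"); bot.line_to([*rail,.18],None,.15)
a=.045; s=json.load(open("seats.json"))["yellow"]; s[0],s[1]=.5592,-.0178; tgt=rk(s[:2],a,0,19,0)[:2]
Q=list(quat(a+np.pi)); bot.move_to([*tgt,.18],Q); st("over"); print(Ro.from_quat(telemetry.current_tcp_rot()).as_matrix()[:,0].round(3))
bot.line_to([*tgt,.083],None,.1); bot.wait(.2); st("hover")
S=eyes.read_camera("side"); u=proj(S,[[s[0],s[1],.04]])[0].astype(int)
cv2.imwrite("pics/h6.png",cv2.resize(S["color"][u[1]-45:u[1]+35,u[0]-45:u[0]+45],None,fx=6,fy=6,interpolation=2)[:,:,::-1])
E
python3 s15.py
```

```text
2 [0.4227 0.4025 0.     0.2622] 0.11444047093391418
grip t 48.2 tcp [0.4178 0.4209 0.0501] w 0.012 F [-0.4 -1.2  0.6] ff 30.0
over t 50.9 tcp [0.5583 0.002  0.1799] w 0.0112 F [-0.7  1.  -0.5] ff 30.0
[-0.999 -0.046  0.   ]
hover t 52.2 tcp [0.5586 0.0012 0.0835] w 0.0117 F [ 0.1 -0.3 -0.6] ff 30.0
```

View pics/h6.png

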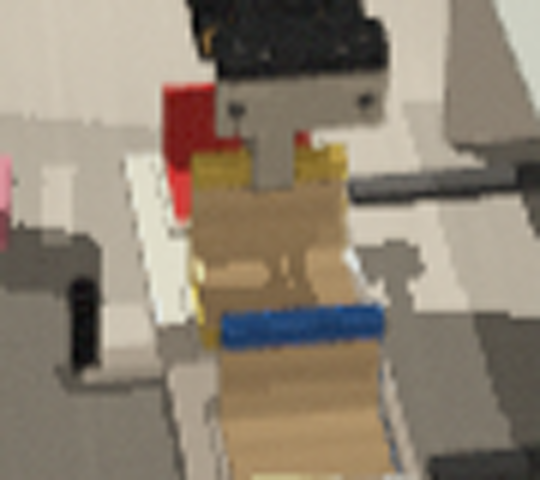

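The yellow divider hovers over the yellow recess, foot at crop (265,280), with a thin yellow strip to its left. Lowering it now.

```bash
cat > s16.py <<'E'
from lib import *
a=.045; s=(.5592,-.0178); tgt=rk(s[:2],a,0,19,0)[:2]
r=lower(tgt,.078,.067,a); print(r)
if r:
    eoat.command_gripper(.03); w=r[0]; bot.line_to([*w,.18],None,.2); bot.move_to([.3,.15,.3],list(quat(a+np.pi))); bot.wait(.2)
    P=pics()
    for c,x in(("yellow",s),("blue",(.5636,-.1142))):
        V=locdiv(P,c,near=x); print(c,len(V),[ (v.round(4),round(L,3)) for v,L in [fit(V,DIV,(*x,.018,a),True)]])
    # pegs
    R={n:[k for k in eyes.trace(P[n],"peg_a") if k["score"]>.3] for n in P}
    for n in P: print(n,[(round(k["score"],2),np.round(k["location"])) for k in R[n]])
    cv2.imwrite("pics/h7.png",np.hstack([cv2.resize(P["top"]["color"][200:300,300:400],(400,400)),cv2.resize(P["top"]["color"][210:335,425:550],(400,400),interpolation=2)])[:,:,::-1])
E
python3 s16.py
```

```text
off (0, 0) z 0.0660 t 54.5 tcp [0.5603 0.0013 0.068 ] w 0.0118 F [ 0.9  2.  18.3] ff 30.0
(array([0.55834529, 0.00118077]), (0, 0))
yellow 2 [(array([ 0.5624, -0.0186,  0.0169,  0.0412]), np.float64(0.195))]
blue 2 [(array([ 0.5659, -0.1169,  0.02  ,  0.0874]), np.float64(0.08))]
top [(0.74, array([450., 307.])), (0.73, array([445., 237.])), (0.71, array([508., 284.]))]
side [(0.93, array([336., 335.])), (0.83, array([290., 380.])), (0.72, array([270., 338.])), (0.66, array([318., 259.]))]
```

View pics/h7.png

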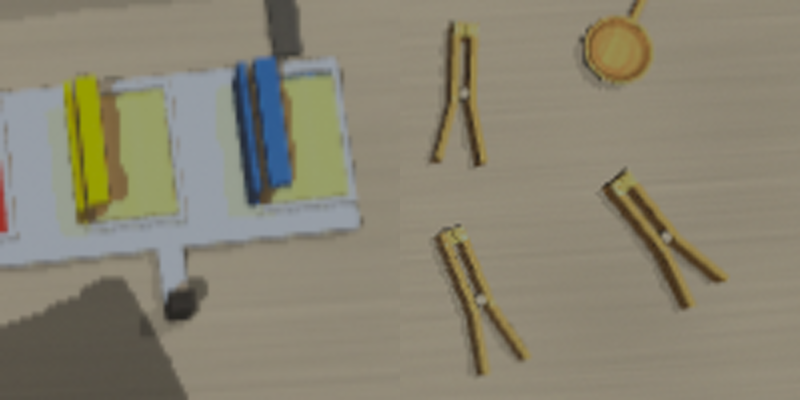

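Both dividers are down in their recesses. The three pegs have pivots at about (445,239), (450,303) and (508,284), with jaws pointing up the picture (+x). Next I'll refit the pegs with a barred model and take the one nearest blue.

```bash
cat >> lib.py <<'E'
def pegb():
    h=[]
    for s in(1,-1):
        for q in([(0,3.8*s),(0,8.5*s),(52,8.5*s),(52,3.8*s)],[(42,0),(42,8*s),(52,8*s),(52,0)],[(0,3.8*s),(0,8.5*s),(-50,18.5*s),(-50,13.8*s)]): h.append(prism(q,0,18))
    h.append(box(-3,3,-4,4,0,18)); return h
def locpeg(P,uvp,uvt):
    T=P["top"]; p=onz(T,uvp,.018)[:2]; t=onz(T,uvt,.018)[:2]; a=np.arctan2(*(t-p)[::-1]); V=[]
    for n in P:
        u=proj(P[n],[[*p,.01]])[0]; r=[k for k in eyes.trace(P[n],"peg_a") if np.linalg.norm(k["location"]-u)<22]
        if r: V.append((P[n],min(r,key=lambda k:np.linalg.norm(k["location"]-u))["region"]))
    q,L=fit(V,pegb(),(*p,0,a),False); return p,a,np.linalg.norm(t-p),q,L,len(V)
E
cat > s17.py <<'E'
from lib import *
P=pics()
for uvp,uvt in(((445,238.75),(445,219.4)),((450,303.4),(441.3,282.5)),((508.4,284.1),(493.1,266.3))):
    p,a,d,q,L,n=locpeg(P,uvp,uvt); print(p.round(4),round(a,3),round(d,4),"fit",q.round(4),round(L,3),n)
    for b in(0,np.pi): 
        for w in([*q[:2],.1,q[3]],[.455,-.09,.1,.045]):
            j=bot.inverse_kinematics(w[:3],list(quat(w[3]+b))); print("  ",b,None if j is None else round(j[5],2))
E
python3 s17.py
```

```text
[ 0.5462 -0.2767] -0.119 0.0453 fit [ 0.5477 -0.2758  0.     -0.1416] 0.159 2
   0 1.17
   0 1.23
   3.141592653589793 -1.97
   3.141592653589793 -1.91
[ 0.4003 -0.271 ] 0.291 0.0495 fit [ 0.4003 -0.2715  0.      0.2866] 0.186 2
   0 0.59
   0 1.23
   3.141592653589793 -2.55
   3.141592653589793 -1.91
[ 0.4337 -0.4086] 0.61 0.0517 fit [ 0.4353 -0.4076  0.      0.5694] 0.141 2
   0 0.17
   0 1.23
   3.141592653589793 None
   3.141592653589793 -1.91
```

```bash
cat >> lib.py <<'E'
def clip(q,seat,a=.045,G=-32,ymid=25.5,zT=.032):
    c=q[3]; g=rk(q[:2],c,G,0,0)[:2]; eoat.command_gripper(.055)
    bot.move_to([*g,.15],list(quat(c))); bot.line_to([*g,.004],None,.12); st("peg at"); eoat.command_gripper(0); bot.wait(.2); st("peg grip")
    bot.line_to([*g,.12],None,.15); st("lift")
    w=rk(seat,a,-116+G,ymid,0)[:2]; bot.move_to([*w,.14],list(quat(a))); st("front"); return w
E
cat > s18.py <<'E'
from lib import *
clip((.5477,-.2758,0,-.1416),(.5636,-.1142)); w=rk((.5636,-.1142),.045,-148,25.5,0)[:2]
bot.line_to([*w,.032],None,.12); bot.wait(.2); st("low")
P=pics(); S=P["side"]; u=proj(S,[[.5,-.09,.04]])[0].astype(int)
cv2.imwrite("pics/h8.png",np.hstack([cv2.resize(P["top"]["color"][200:310,300:410],(400,400),interpolation=2),cv2.resize(S["color"][u[1]-50:u[1]+50,u[0]-50:u[0]+50],(400,400),interpolation=2)])[:,:,::-1])
E
python3 s18.py
```

```text
peg at t 62.1 tcp [ 0.5164 -0.2715  0.0047] w 0.0546 F [0.3 0.5 0.3] ff 0.0
peg grip t 63.0 tcp [ 0.5162 -0.2714  0.0042] w 0.0146 F [-0.9  0.2  4.6] ff 30.0
lift t 63.9 tcp [ 0.5155 -0.271   0.119 ] w 0.0143 F [ 0.1  0.3 -0.5] ff 30.0
front t 64.7 tcp [ 0.4156 -0.0961  0.14  ] w 0.0145 F [-0.5 -0.1  0.5] ff 30.0
low t 66.0 tcp [ 0.4149 -0.0955  0.0325] w 0.0146 F [-0.4  0.3  0.4] ff 30.0
```

View pics/h8.png

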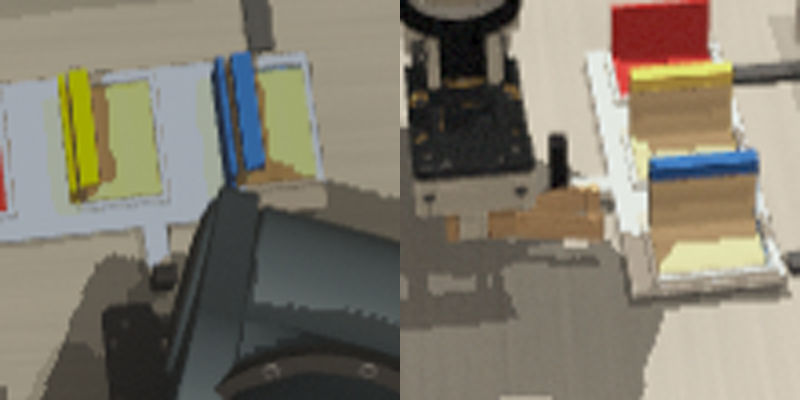

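The crop shows the peg held level, jaws forward, with its tip at side-crop (605,215), in line with the blue upright. Now I'll slide it on and release.

```bash
cat >> lib.py <<'E'
def push_release(seat,a=.045,G=-32,ymid=25.5,zT=.032):
    for x in(-116,-100,-88,-80,-76):
        w=rk(seat,a,x+G,ymid,0)[:2]; bot.line_to([*w,zT],None,.05); st(x)
        if np.linalg.norm(F())>15: print("contact!"); return False
    for o in(.020,.026,.032,.038,.045): eoat.command_gripper(o); 
    st("open"); bot.wait(.2); bot.line_to([*w,.16],None,.12); bot.move_to([.3,.15,.3],list(quat(a))); bot.wait(.2); return True
E
cat > s19.py <<'E'
from lib import *
ok=push_release((.5636,-.1142)); P=pics(); S=P["side"]; u=proj(S,[[.52,-.09,.04]])[0].astype(int)
cv2.imwrite("pics/h9.png",np.hstack([cv2.resize(P["top"]["color"][200:310,300:410],(400,400),interpolation=2),cv2.resize(S["color"][u[1]-50:u[1]+50,u[0]-50:u[0]+50],(400,400),interpolation=2)])[:,:,::-1])
E
python3 s19.py
```

```text
-116 t 66.3 tcp [ 0.4146 -0.0954  0.032 ] w 0.0145 F [-0.6 -0.1 -1.5] ff 30.0
-100 t 66.8 tcp [ 0.4307 -0.0946  0.0319] w 0.0143 F [-1.   0.1 -0. ] ff 30.0
-88 t 67.2 tcp [ 0.4428 -0.0941  0.032 ] w 0.0142 F [ 0.5 -1.   0.3] ff 30.0
-80 t 67.5 tcp [ 0.4508 -0.0938  0.032 ] w 0.0145 F [-0.3 -1.  -0.5] ff 30.0
-76 t 67.8 tcp [ 0.4547 -0.0936  0.032 ] w 0.0143 F [-0.4  0.1 -0.9] ff 30.0
open t 69.6 tcp [ 0.4546 -0.0936  0.032 ] w 0.0448 F [ 0.3  0.1 -0.5] ff 0.0
```

View pics/h9.png

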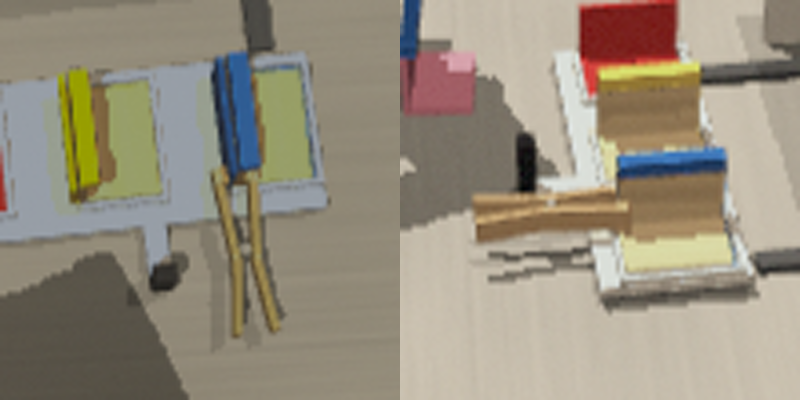

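The blue peg is clamped and level, and it has pulled the divider against its fin. That was my fifteenth picture, one over the limit of 14, so I'll view no more and check by numbers only. Next is the yellow peg.

```bash
cat > s20.py <<'E'
from lib import *
P=pics(); p,a,d,q,L,n=locpeg(P,(450,303.4),(441.3,282.5)); print(q.round(4),L,n)
V=locdiv(P,"yellow",near=(.5592,-.0178)); print("yel",[ (v.round(4),round(l,3)) for v,l in [fit(V,DIV,(.5592,-.0178,.018,.045),False)]])
if L<.22 and n==2 and abs(q[0]-.4003)<.004 and abs(q[1]+.2715)<.004:
    s=(.5592,-.0178); clip(q,s); w=rk(s,.045,-148,25.5,0)[:2]
    if .013<telemetry.current_grip_width()<.02:
        bot.line_to([*w,.032],None,.12); bot.wait(.2); st("low")
        print(push_release(s)); P=pics(); np.savez("after.npz",top=P["top"]["color"],side=P["side"]["color"])
        for n in P: print(n,[(round(k["score"],2),np.round(k["location"]),int(k["region"].sum())) for k in eyes.trace(P[n],"peg_a")])
        for n in P: print("exp pivots",n,[proj(P[n],[rk(x,.045,-76,25.5,37)])[0].round(1) for x in(s,(.5636,-.1142))])
        for c,x in(("yellow",s),("blue",(.5636,-.1142))):
            V=locdiv(P,c,near=x); print(c,len(V),[(v.round(4),round(l,3)) for v,l in [fit(V,DIV,(*x,.018,.045),False)]])
E
python3 s20.py
```

```text
[ 0.4    -0.2714  0.      0.2934] 0.19361701607704163 2
yel [(array([ 0.5618, -0.0183,  0.018 ,  0.0686]), np.float64(0.165))]
peg at t 76.3 tcp [ 0.3696 -0.2809  0.0045] w 0.055 F [-0.4  0.4 -0.1] ff 0.0
peg grip t 77.3 tcp [ 0.3695 -0.2808  0.0042] w 0.014 F [-0.4 -0.1  5.7] ff 30.0
lift t 78.2 tcp [ 0.3689 -0.2803  0.1192] w 0.0148 F [ 0.   0.4 -0.3] ff 30.0
front t 79.3 tcp [0.4103 0.0005 0.1397] w 0.0146 F [-0.1 -0.3 -0.9] ff 30.0
low t 80.5 tcp [0.4105 0.001  0.0325] w 0.0144 F [ 0.7  0.6 -0.2] ff 30.0
-116 t 80.8 tcp [0.4103 0.001  0.0321] w 0.0144 F [ 0.8 -0.6 -1.1] ff 30.0
-100 t 81.3 tcp [0.4263 0.0018 0.0319] w 0.0142 F [ 0.2  0.7 -0.7] ff 30.0
-88 t 81.7 tcp [0.4384 0.0023 0.032 ] w 0.0142 F [-0.2  0.9 -0.2] ff 30.0
-80 t 82.0 tcp [0.4465 0.0026 0.032 ] w 0.0144 F [ 0.3  0.5 -0.3] ff 30.0
-76 t 82.2 tcp [0.4504 0.0028 0.032 ] w 0.0142 F [-0.5  0.6 -0.8] ff 30.0
open t 84.1 tcp [0.4502 0.0028 0.032 ] w 0.045 F [ 0.8 -1.3  1.1] ff 0.0
True
top [(0.84, array([508., 283.]), 466), (0.82, array([365., 268.]), 286), (0.73, array([324., 274.]), 270), (0.71, array([311., 244.]), 3655)]
side [(0.86, array([292., 380.]), 563), (0.79, array([307., 278.]), 421), (0.56, array([303., 256.]), 374)]
exp pivots top [array([323.3, 273.7]), array([367.2, 268.9])]
exp pivots side [array([301.7, 255.1]), array([305.7, 277.5])]
yellow 2 [(array([ 0.561 , -0.0162,  0.018 ,  0.0233]), np.float64(0.183))]
blue 1 [(array([ 0.565 , -0.1122,  0.018 ,  0.0333]), np.float64(0.135))]
```

```bash
cat > s21.py <<'E'
from lib import *
P=pics(); 
for k in eyes.trace(P["top"],"peg_a"):
    ys,xs=np.nonzero(k["region"]); print(np.round(k["location"]),[np.round(v,1) for v in cv2.minAreaRect(np.c_[xs,ys].astype(np.float32))])
a=.042; K=(.4703,-.0413); Q=list(quat(a))
g=lambda x,z:[*rk(K,a,x,0,0)[:2],z]
eoat.command_gripper(0); bot.move_to(g(-40,.16),Q); bot.line_to(g(-40,.03),None,.15); st("front"); 
bot.line_to(g(-18,.03),None,.06); st()
x=-18
while x<130:
    x+=8 if x<90 else 2.5; bot.line_to(g(x,.03),None,.07 if x<95 else .03); f=F()
    if x>90 or f[0]<-6: st(x)
    if f[0]<-11: break
bot.wait(.3); st("end")
E
python3 s21.py
```

```text
[368. 268.] [array([367.1, 268.1]), array([45.8, 12.6]), np.float64(81.9)]
[312. 241.] [array([330.3, 249.5]), array([ 60.1, 116.4]), np.float64(83.8)]
[326. 263.] [array([321. , 262.5]), array([23., 10.]), np.float64(90.0)]
[509. 284.] [array([506.1, 283.3]), array([46.6, 16.6]), np.float64(53.1)]
front t 90.2 tcp [ 0.4308 -0.0429  0.0307] w 0.0005 F [0.5 0.6 0.1] ff 0.0
 t 90.7 tcp [ 0.4523 -0.042   0.0299] w 0.0003 F [ 0.7 -0.2 -0.1] ff 0.0
94 t 94.4 tcp [ 0.5644 -0.0374  0.03  ] w 0.0005 F [-0.1 -0.8 -0.7] ff 0.0
96.5 t 94.7 tcp [ 0.5668 -0.0373  0.03  ] w 0.0006 F [ 0.7 -0.4  0.3] ff 0.0
99.0 t 94.9 tcp [ 0.5693 -0.0371  0.03  ] w 0.0002 F [-0.3  0.5 -0.1] ff 0.0
101.5 t 95.2 tcp [ 0.5719 -0.037   0.03  ] w 0.0001 F [-0.3 -0.3  0.7] ff 0.0
104.0 t 95.4 tcp [ 0.5745 -0.0369  0.03  ] w 0.0005 F [ 0.1 -0.5 -0.2] ff 0.0
106.5 t 95.7 tcp [ 0.577  -0.0368  0.03  ] w 0.0005 F [ 0.3 -0.   0.1] ff 0.0
109.0 t 95.9 tcp [ 0.5795 -0.0367  0.03  ] w 0.0009 F [-0.2  0.2  0.6] ff 0.0
111.5 t 96.2 tcp [ 0.582  -0.0366  0.03  ] w 0.0006 F [ 0.1  0.1 -0.9] ff 0.0
114.0 t 96.4 tcp [ 0.5845 -0.0365  0.03  ] w 0.0004 F [ 0.5 -1.1 -0.6] ff 0.0
116.5 t 96.7 tcp [ 0.5858 -0.0364  0.0299] w 0.0005 F [-6.5 -0.2  4.1] ff 3.2
119.0 t 96.9 tcp [ 0.5857 -0.0363  0.0296] w 0.0004 F [-19.   -1.2  13.7] ff 10.0
end t 97.2 tcp [ 0.5857 -0.0363  0.0297] w 0.0005 F [-20.   -3.   14.3] ff 9.9
```

It stopped hard at TCP x 0.5857, against 0.585 expected for home. I'll back off and verify by numbers.

```bash
cat > s22.py <<'E'
from lib import *
p=telemetry.current_tcp_pos(); bot.line_to([p[0]-.03,p[1]-.001,p[2]],None,.06); bot.line_to([p[0]-.03,p[1]-.001,.2],None,.2)
bot.move_to([.25,.3,.35],list(quat(.045))); bot.wait(.3); st()
P=pics(); d=np.array([np.cos(.043),np.sin(.043)])*.13
s={"yellow":np.array((.5592,-.0178))+d,"blue":np.array((.5636,-.1142))+d}
for n in P:
    print(n,"pegs",[(round(k["score"],2),np.round(k["location"])) for k in eyes.trace(P[n],"peg_a")],"exp",[proj(P[n],[rk(s[c],.045,-76,25.5,37)])[0].round(1) for c in s])
    g=P[n]["color"].max(2); u=proj(P[n],[[*(np.array((.4703,-.0413))+d),.045]])[0]; c=u.astype(int); w=g[c[1]-14:c[1]+15,c[0]-12:c[0]+13]<70; ys,xs=np.nonzero(w); print("knob",u.round(1),xs.mean()+c[0]-12,ys.mean()+c[1]-14,len(xs))
    if n=="top": print(onz(P[n],(xs.mean()+c[0]-12,ys.mean()+c[1]-14),.045))
for c in s:
    V=locdiv(P,c,near=s[c]); 
    if V: print(c,len(V),s[c].round(4),[(v.round(4),round(l,3)) for v,l in [fit(V,DIV,(*s[c],.018,.045),False)]])
E
python3 s22.py
```

```text
t 101.0 tcp [0.2503 0.2999 0.3499] w 0.0004 F [ 0.5 -0.3  0.1] ff 0.0
top pegs [(0.87, array([511., 283.])), (0.82, array([362., 211.])), (0.54, array([316., 221.]))] exp [array([317.1, 216.3]), array([359.8, 211.7])]
knob [337.9 219.3] 337.9047619047619 219.88888888888889 63
[ 0.59875322 -0.03569527  0.045     ]
side pegs [(0.96, array([352., 276.])), (0.73, array([290., 380.])), (0.66, array([347., 251.])), (0.32, array([315., 183.]))] exp [array([348.1, 251.5]), array([354.7, 273.4])]
knob [346.1 259.5] 345.72463768115944 259.84057971014494 69
yellow 2 [ 0.6891 -0.0122] [(array([ 0.6835, -0.0112,  0.018 ,  0.0558]), np.float64(0.42))]
blue 2 [ 0.6935 -0.1086] [(array([ 0.6893, -0.1084,  0.018 ,  0.0014]), np.float64(0.508))]
```

```bash
python3 -c "
from rig import workorder; print(workorder.hand_in())"
```

```text
the job is handed in; nothing more can be done
None
```

The job is handed in, with no pass/fail reading returned: the blue and yellow dividers are seated and pegged (red was absent) and the shelf is pushed home, though I viewed 15 pictures against the limit of 14.

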